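# Lay a pinwheel course of soldering bricks on the hearth plate and lock it

### The job

Finish the layer of soldering bricks on the hearth plate: lay the two loose bricks flat in front of the two already laid, so that the four go round the brass rivet in the middle as a pinwheel, each turned a quarter from its neighbours, pushed up tight against one another and against the two stop rails with no open joints. Once the layer is tight, press the rivet's red-headed centre pin down flush to lock it. Leave the flux jar, spool, loupe and pliers where they are.

Things in the scene. Friction and masses are not known exactly. Their poses are not given: they have to be found in the camera images.
- hearth: fixed hearth plate, dark steel rim, mid-grey face 12 mm above its underside; it runs from -96 to +64 mm in its x (away from the robot) and y (left). Origin: underside, on the rivet's axis; z up. The finished layer is the 112 mm square from -56 to +56 mm in x and y round a 12 x 12 mm gap for the rivet; the 40 mm of face left free on the near and right sides is room to set a brick down short
- far_rail (a point): middle of the inner face of the far aluminium stop rail (hearth x = +56 mm, y 0), at face height. The rail runs along the hearth's y, 7 mm thick, 11 mm high above the face. In the finished layer the bricks close on each other and the rails, which leaves no room for a finger there
- left_rail (a point): middle of the inner face of the left stop rail (hearth y = +56 mm, x 0), at face height; same section, running along the hearth's x
- place_far_left (a point): point on the plate's face, at the centre of the far left place of the layer (hearth x +25, y +31 mm), where the laid brick lies with its 62 mm side along the hearth's x
- place_far_right (a point): point on the face, at the centre of the far right place (hearth x +31, y -25 mm); the laid brick here has its 62 mm side along the hearth's y, against the far rail and the far left brick
- place_near_left (a point): point on the face, at the centre of the near left place (hearth x -31, y +25 mm); 62 mm side along the hearth's y, against the left rail and the far left brick
- place_near_right (a point): point on the face, at the centre of the near right place (hearth x -25, y -31 mm); 62 mm side along the hearth's x, against the far right brick and the near left brick; it touches no rail
- laid_brick_left: plain pale grey-beige soldering brick, 50 (its x) x 62 (its y) x 22 mm high, 0.17 kg (up to a third more or less), flat-faced; origin: centre of its underside. Loose, already lying in the far left place against both rails
- laid_brick_right: plain pale grey-beige soldering brick, 50 (its x) x 62 (its y) x 22 mm high, 0.17 kg (up to a third more or less), flat-faced; origin: centre of its underside. Loose, already lying in the far right place
- lamp_shade (a point): centre of the mouth of the fixed black lamp shade, about 160 mm wide, that hangs over the right bench to the right of the bricks, between the arm's start and the work: its underside is 0.38 m above the bench. The arm must not strike it, so swing past it folded in close
- brick_1: plain pale grey-beige soldering brick, 50 (its x) x 62 (its y) x 22 mm high, 0.17 kg (up to a third more or less), flat-faced; origin: centre of its underside. Starts loose on the right bench; the two loose bricks are alike and either may go in either place
- brick_2: plain pale grey-beige soldering brick, 50 (its x) x 62 (its y) x 22 mm high, 0.17 kg (up to a third more or less), flat-faced; origin: centre of its underside. Starts loose on the right bench, like brick_1
- lock_pin (a joint): centre pin of the rivet, whose fixed brass body, 9 mm in diameter, stands 26 mm above the plate's face (4 mm above the brick tops). The pin slides straight down; 0 = up, 8 mm (0.008) = fully down, its red head flush with the top of the brass body (38 mm above the bench). It starts at 0 to 1 mm, takes about 5 N to move, stays where it is left, and stops hard at the end
- lock_pin_top (a point): centre of the top of the pin's red head (7.6 mm in diameter), 46 mm above the bench when up, 38 mm when flush
- flux_jar: white jar with a teal lid, 57 mm wide, 63 mm high, a bystander behind the hearth; origin: centre of its underside
- solder_spool: small black and white spool, 50 mm wide, 29 mm high, a bystander on the left bench; origin: centre of its underside
- loupe: black loupe, 35 mm wide, 28 mm high, a bystander on the right bench; origin: centre of its underside
- pliers_flat: flat pliers with red handles, 46 x 140 x 11 mm, a bystander lying on the left bench; origin: centre of its underside
Mind the look-alikes: they are no part of the job. What is shaped like the laid_brick_right but turquoise is not meant.

How it is judged:
On the way, in this order (a step that is already met when the one before it is completed fails the run):
1. the four bricks lie tight in the pinwheel while the centre pin is still up ((horizontal distance between laid_brick_right and place_far_right below 0.0035 m and angle between the y axis of laid_brick_right and the y axis of hearth, either way round below 0.05 rad and angle between laid_brick_right's own z axis and vertical below 0.05 rad and z of laid_brick_right in the frame of place_far_right below 0.003 m) and (horizontal distance between laid_brick_left and place_far_left below 0.0035 m and angle between the y axis of laid_brick_left and the x axis of hearth, either way round below 0.05 rad and angle between laid_brick_left's own z axis and vertical below 0.05 rad and z of laid_brick_left in the frame of place_far_left below 0.003 m) and ((horizontal distance between brick_1 and place_near_left below 0.0035 m and angle between the y axis of brick_1 and the y axis of hearth, either way round below 0.05 rad and angle between brick_1's own z axis and vertical below 0.05 rad and z of brick_1 in the frame of place_near_left below 0.003 m) or (horizontal distance between brick_2 and place_near_left below 0.0035 m and angle between the y axis of brick_2 and the y axis of hearth, either way round below 0.05 rad and angle between brick_2's own z axis and vertical below 0.05 rad and z of brick_2 in the frame of place_near_left below 0.003 m)) and ((horizontal distance between brick_1 and place_near_right below 0.0035 m and angle between the y axis of brick_1 and the x axis of hearth, either way round below 0.05 rad and angle between brick_1's own z axis and vertical below 0.05 rad and z of brick_1 in the frame of place_near_right below 0.003 m) or (horizontal distance between brick_2 and place_near_right below 0.0035 m and angle between the y axis of brick_2 and the x axis of hearth, either way round below 0.05 rad and angle between brick_2's own z axis and vertical below 0.05 rad and z of brick_2 in the frame of place_near_right below 0.003 m)) and value of joint lock_pin below 0.004 m), for 0.2 s.
2. the centre pin is pressed flush (value of joint lock_pin above 0.0065 m), for 0.2 s.
At the end, for the whole second after the job is handed in: A brick lies flat at rest in each of the four places of the pinwheel (centre within 3.5 mm, direction within 0.05 rad, on the plate's face), and the centre pin is down within 1.5 mm of flush ((horizontal distance between laid_brick_right and place_far_right below 0.0035 m and angle between the y axis of laid_brick_right and the y axis of hearth, either way round below 0.05 rad and angle between laid_brick_right's own z axis and vertical below 0.05 rad and z of laid_brick_right in the frame of place_far_right below 0.003 m) and (horizontal distance between laid_brick_left and place_far_left below 0.0035 m and angle between the y axis of laid_brick_left and the x axis of hearth, either way round below 0.05 rad and angle between laid_brick_left's own z axis and vertical below 0.05 rad and z of laid_brick_left in the frame of place_far_left below 0.003 m) and ((horizontal distance between brick_1 and place_near_left below 0.0035 m and angle between the y axis of brick_1 and the y axis of hearth, either way round below 0.05 rad and angle between brick_1's own z axis and vertical below 0.05 rad and z of brick_1 in the frame of place_near_left below 0.003 m) or (horizontal distance between brick_2 and place_near_left below 0.0035 m and angle between the y axis of brick_2 and the y axis of hearth, either way round below 0.05 rad and angle between brick_2's own z axis and vertical below 0.05 rad and z of brick_2 in the frame of place_near_left below 0.003 m)) and ((horizontal distance between brick_1 and place_near_right below 0.0035 m and angle between the y axis of brick_1 and the x axis of hearth, either way round below 0.05 rad and angle between brick_1's own z axis and vertical below 0.05 rad and z of brick_1 in the frame of place_near_right below 0.003 m) or (horizontal distance between brick_2 and place_near_right below 0.0035 m and angle between the y axis of brick_2 and the x axis of hearth, either way round below 0.05 rad and angle between brick_2's own z axis and vertical below 0.05 rad and z of brick_2 in the frame of place_near_right below 0.003 m)) and linear speed of each of laid_brick_left, laid_brick_right, brick_1, brick_2 below 0.01 m/s and value of joint lock_pin above 0.0065 m); the robot touches nothing.
It fails at once if the flux jar is shifted more than 20 mm (distance of flux_jar from where it was at the start of the episode above 0.02 m).
It fails at once if the solder spool is shifted more than 20 mm (distance of solder_spool from where it was at the start of the episode above 0.02 m).
It fails at once if the loupe is shifted more than 20 mm (distance of loupe from where it was at the start of the episode above 0.02 m).
It fails at once if the pliers flat is shifted more than 20 mm (distance of pliers_flat from where it was at the start of the episode above 0.02 m).
It also fails if it takes over 72 s, if anything falls off the work surface, if the arm or the gripper's body presses on something with over 40 N, if the wrist force passes 120 N, or if a joint passes its speed limit or range.

### The arm

A 6-joint arm with a two-finger parallel gripper is mounted at the origin on a cart in front of the work surface, level with it; the furniture and walls round the work are solid. World frame = base frame: x ahead of the robot, y to its left, z up, the work surface at z = 0. Lengths are in m, angles in rad, forces in N, time in s.
With the tool pointing down it reaches from about 0.35 to 0.975 m from the base axis. Payload 7.1 kg.
Tool frame: the origin (TCP) lies midway between the tips of the shut fingers; the grasp point (between the pads) lies 19 mm behind it; z points along the fingers, y is the line along which they close (so a half turn about z gives the same grasp; the last joint's range is limited). The gripper opens to 88 mm and grips with 3 to 60 N. Pads are 20 mm wide; open, the fingers measure 115 mm over their backs; the gripper's body (75 mm by 178 mm) begins 61 mm behind the grasp point.
Start: joints at [-1.202, 0.423, 1.63, -0, 1.089, -0.019], TCP at [0.236, -0.579, 0.223] pointing down, gripper open.
Joint ranges: [-3, 3], [-0.9, 2.11], [0.09, 2.58], [-1.31, 4.45], [0.11, 2.69], [-2.54, 2.54]. Speed limits (rad/s): [2.39, 2.39, 3.01, 3.14, 3.14, 3.14].

### API

Orientations are given as a unit quaternion [w, x, y, z].
In Python, from station import move_pose, movel, movej, command_gripper, wait, inverse_kinematics, read_camera, camera_info, MotionError, job_done, get_time, get_joint_pos, get_qvel, get_effort, get_tcp_pos, get_ee_rot, get_ft_force, get_ft_torque, get_grip_width, get_finger_force gives the robot as it stands. Calls block until the motion is done:
- move_pose(position, orientation): joint-space move of the TCP to a pose.
- movel(position, frame=None, v=0.15, until_force=None): straight line of the TCP; frame=None keeps the orientation; v is the mean speed in m/s. With until_force (N) it stops when the force on the tool has changed by that much, and returns True; else False.
- movej(angles): joint-space move.
- command_gripper(opening): opening from 0.0 (shut) to 1.0 (fully open); the grip force is fixed at half the most; returns when the fingers have stopped.
- wait(seconds).
- inverse_kinematics(position, orientation): joint angles nearest the present ones, or None.
- read_camera(name): name is "scene" or "side" or "wrist"; returns the picture (420x560x3 uint8, red, green, blue); there is no depth.
- camera_info(name): a dict with "intrinsics" (3x3 intrinsics, pixels), "T" (4x4, takes a point from camera to world coordinates); the wrist camera has in their place "tool_from_camera" (4x4, takes a point from camera to tool coordinates, whose origin is the TCP and whose axes are the flange's). Camera axes: x right, y up, looking along -z (the intrinsics and any distortion apply to the point x, -y, -z); pixel columns grow to the right and rows downward; lengths in m; the calibration is good to about 2 mm. A picture is of the moment at which its call begins: read the wrist's pose just before it. camera_info takes no time and is no camera call.
A pose or a line that the arm cannot do raises MotionError and nothing moves.
- job_done(): hands the job in; it is judged then, once.
Readings, each from a call of its own:
- get_time(): time.
- get_joint_pos(): joint angles.
- get_qvel(): joint speeds.
- get_effort(): joint torques, N m.
- get_tcp_pos(): TCP position.
- get_ee_rot(): TCP orientation.
- get_ft_force(): force on the tool from outside, world axes, zero at the start.
- get_ft_torque(): the same for the moment, N m.
- get_grip_width(): opening from 0.0 (shut) to 1.0 (fully open).
- get_finger_force(): force on a finger pad.
Only numpy, scipy, OpenCV 4.12 (cv2) and the standard library are available. Lean on these libraries where they do the work, as an engineer would, in place of code of your own. Each camera call takes 0.05 s, during which the arm holds its last target. There are 200 camera calls.

## Working session

There is one attempt and no reset: what is moved stays moved. The work goes in short steps, each a Python script; the robot and the scene stay as the last script left them, time stands still between calls to the robot, and variables do not carry over. Pictures are saved under pics/ and viewed, at most 10 in all, crops included, and the job is handed in when it is done.

```bash
mkdir -p pics; python3 - <<'E'
from station import *
import cv2
for n in("scene","side"):
    cv2.imwrite(f"pics/{n}0.png",read_camera(n)[:,:,::-1])
    c=camera_info(n);print(n,c)
c=camera_info("wrist");print(c)
print(get_time(),get_ee_rot(),get_tcp_pos())
E
```

```text
scene {'intrinsics': array([[533.70908549,   0.        , 279.40343687],
       [  0.        , 533.70908549, 209.10681567],
       [  0.        ,   0.        ,   1.        ]]), 'T': array([[-0.43191304,  0.41824526, -0.79907574, -1.08227644],
       [-0.90190977, -0.19719973,  0.38427989,  0.90921633],
       [ 0.00314572,  0.88666971,  0.46239262,  1.1636094 ],
       [ 0.        ,  0.        ,  0.        ,  1.        ]])}
side {'intrinsics': array([[476.70286007,   0.        , 281.73476478],
       [  0.        , 476.70286007, 205.50200274],
       [  0.        ,   0.        ,   1.        ]]), 'T': array([[-8.83803710e-01,  3.16280910e-01, -3.44756997e-01,
         2.47541840e-02],
       [-4.67857753e-01, -5.96913155e-01,  6.51769751e-01,
         1.05216493e+00],
       [ 3.52343235e-04,  7.37333758e-01,  6.75528537e-01,
         1.17148239e+00],
       [ 0.00000000e+00,  0.00000000e+00,  0.00000000e+00,
         1.00000000e+00]])}
{'intrinsics': array([[365.65002796,   0.        , 281.89827437],
       [  0.        , 365.65002796, 208.74930593],
       [  0.        ,   0.        ,   1.        ]]), 'tool_from_camera': array([[-9.69101091e-04,  9.68664737e-01,  2.48370061e-01,
         6.77731683e-02],
       [ 9.99999160e-01,  7.24917749e-04,  1.07459818e-03,
        -3.11813748e-04],
       [ 8.60877499e-04,  2.48370894e-01, -9.68664626e-01,
        -1.62221819e-01],
       [ 0.00000000e+00,  0.00000000e+00,  0.00000000e+00,
         1.00000000e+00]])}
0.1 [-6.78777128e-04  9.81260005e-01  1.92687112e-01 -1.37443080e-04] [ 0.23617905 -0.57810534  0.22199714]
```

View pics/scene0.png

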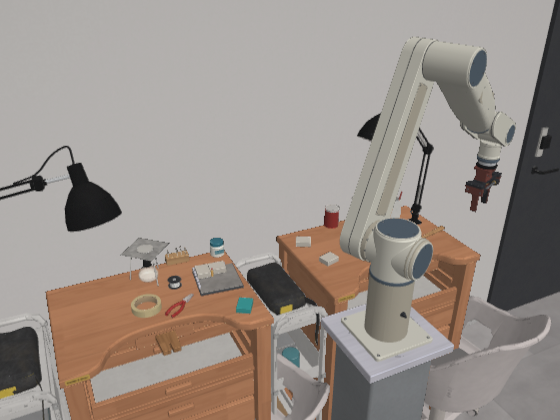

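View pics/side0.png

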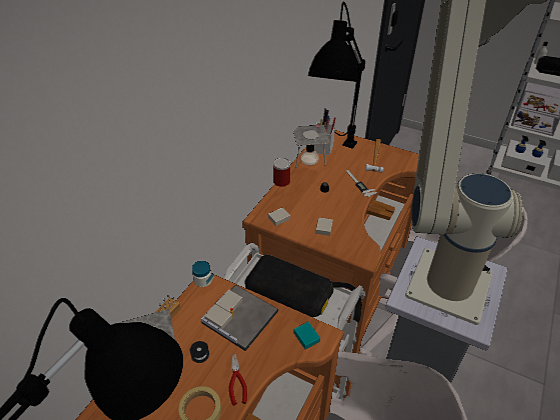

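The scene view shows the loose bricks at (303,242) and (329,259) and the hearth at about (217,277). In the side view the bricks are at (279,216) and (325,226), the hearth at (240,318), the lamp shade mouth at about (337,75), and the turquoise decoy at (306,334).

```bash
cat > h.py <<'E'
from station import *
import numpy as np, cv2
from scipy.spatial.transform import Rotation as R
def cam(n):
    c=camera_info(n)
    if n!="wrist": return c["intrinsics"],c["T"]
    q=get_ee_rot();T=np.eye(4);T[:3,:3]=R.from_quat([q[1],q[2],q[3],q[0]]).as_matrix();T[:3,3]=get_tcp_pos()
    return c["intrinsics"],T@c["tool_from_camera"]
def pix2w(K,T,uv,z):
    uv=np.atleast_2d(uv).astype(float)
    d=np.c_[(uv[:,0]-K[0,2])/K[0,0],-(uv[:,1]-K[1,2])/K[1,1],-np.ones(len(uv))]@T[:3,:3].T
    return T[:3,3]+d*((z-T[2,3])/d[:,2])[:,None]
def down(yaw):
    # tool z down; tool y (closing line) at world angle yaw
    y=np.array([np.cos(yaw),np.sin(yaw),0]);z=np.array([0,0,-1.]);x=np.cross(y,z)
    q=R.from_matrix(np.c_[x,y,z]).as_quat();return [q[3],q[0],q[1],q[2]]
E
python3 - <<'E'
from h import *
np.set_printoptions(precision=3,suppress=True)
for n,pts in(("side",[(279,216,.022),(325,226,.022),(240,318,.012),(337,75,.38),(324,187,.028),(306,334,0),(202,270,.06),(361,182,0),(380,270,0),(245,225,0),(374,167,0)]),("scene",[(303,242,.022),(329,259,.022),(217,277,.012),(380,138,.38)])):
    K,T=cam(n)
    for u,v,z in pts: print(n,u,v,pix2w(K,T,(u,v),z)[0])
E
```

```text
side 279 216 [ 0.594 -0.005  0.022]
side 325 226 [ 0.433 -0.035  0.022]
side 240 318 [0.499 0.411 0.012]
side 337 75 [ 0.574 -0.401  0.38 ]
side 324 187 [ 0.517 -0.214  0.028]
side 306 334 [0.312 0.363 0.   ]
side 202 270 [0.67  0.346 0.06 ]
side 361 182 [ 0.416 -0.339  0.   ]
side 380 270 [0.206 0.044 0.   ]
side 245 225 [0.689 0.071 0.   ]
side 374 167 [ 0.404 -0.451  0.   ]
scene 303 242 [ 0.583 -0.001  0.022]
scene 329 259 [ 0.426 -0.033  0.022]
scene 217 277 [0.511 0.402 0.012]
scene 380 138 [ 0.681 -0.415  0.38 ]
```

```bash
python3 - <<'E'
from h import *
np.set_printoptions(precision=3,suppress=True)
a=-1.185
p=[.42*np.cos(a),.42*np.sin(a),.26]
print(inverse_kinematics(p,get_ee_rot()))
q=np.array(inverse_kinematics(p,get_ee_rot()));movej(q)
q[0]+=1.185-.02;movej(q);print(get_tcp_pos(),get_time())
move_pose([.44,-.02,.26],down(0));wait(.3)
K,T=cam("wrist");im=read_camera("wrist");cv2.imwrite("pics/w1.png",im[:,:,::-1]);np.savez("w1.npz",K=K,T=T)
move_pose([.46,.38,.26],down(0));wait(.3)
K,T=cam("wrist");im=read_camera("wrist");cv2.imwrite("pics/w2.png",im[:,:,::-1]);np.savez("w2.npz",K=K,T=T)
print(get_tcp_pos(),get_joint_pos(),get_time())
E
```

```text
[-1.213  0.063  2.019 -0.     1.061 -0.03 ]
[ 0.42  -0.009  0.26 ] 2.6333
[0.46  0.379 0.26 ] [ 0.67   0.341  1.661 -0.     1.139  0.67 ] 5.0667
```

View pics/w1.png

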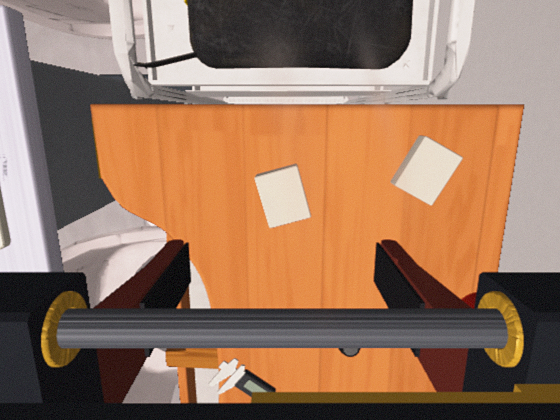

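View pics/w2.png

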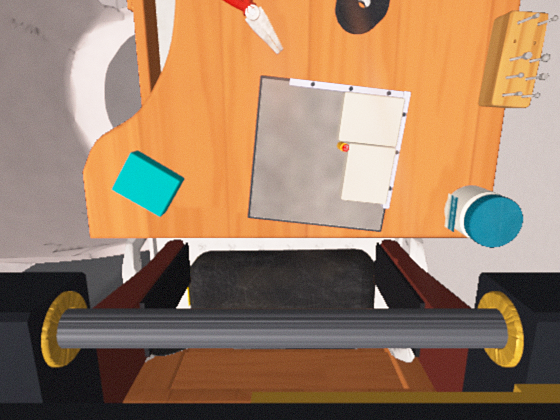

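The brick view w1 shows the loose brick tops with corners near (255,176),(297,168),(310,217),(270,227) and (424,137),(462,157),(433,206),(393,183). The hearth view w2 shows the plate corners near (262,76),(410,92),(381,231),(249,217), the rivet at (344,147), and both laid bricks against the rails.

```bash
python3 - <<'E'
from h import *
from scipy.optimize import least_squares
np.set_printoptions(precision=4,suppress=True)
d=np.load("w1.npz");K,T=d["K"],d["T"]
im=cv2.imread("pics/w1.png");hsv=cv2.cvtColor(im,cv2.COLOR_BGR2HSV)
print(im[196,282],im[170,424],im[178,262],im[147,412])
for c in((282,196),(428,171)):
    ff=np.zeros((422,562),np.uint8)
    cv2.floodFill(im.copy(),ff,c,0,(9,)*3,(9,)*3,4|(255<<8)|cv2.FLOODFILL_MASK_ONLY|cv2.FLOODFILL_FIXED_RANGE)
    m=cv2.morphologyEx(ff[1:-1,1:-1],cv2.MORPH_CLOSE,np.ones((5,5)))
    ct=max(cv2.findContours(m,0,1)[0],key=cv2.contourArea)[:,0]
    w=pix2w(K,T,ct,.022)[:,:2]
    print("brick",cv2.minAreaRect((w*1000).astype(np.float32)))
d=np.load("w2.npz");K,T=d["K"],d["T"]
im=cv2.imread("pics/w2.png");g=cv2.cvtColor(im,cv2.COLOR_BGR2GRAY)
# plate corners: NL, FL, FR, NR ; brick-top corners
uv=np.array([(262,76),(410,92),(381,231),(249,217)],np.float32)[:,None]
s=cv2.cornerSubPix(g,uv.copy(),(5,5),(-1,-1),(3,30,.01))[:,0];print(s)
hp=np.array([(-96,64),(64,64),(64,-96),(-96,-96)])/1000
for pts in(uv[:,0],s):
    w=pix2w(K,T,pts,.012)[:,:2]
    f=lambda p:((hp@np.array([[np.cos(p[2]),np.sin(p[2])],[-np.sin(p[2]),np.cos(p[2])]])+p[:2]-w)).ravel()
    r=least_squares(f,[.5,.4,-.1],x_scale=[1,1,1]);print("hearth",r.x,r.fun*1000)
m=((g>170)*255).astype(np.uint8)
red=(im[:,:,2]>180)&(im[:,:,1]<60);v,u=np.nonzero(red[130:165,330:360]);print("rivet",pix2w(K,T,(u.mean()+330,v.mean()+130),.0455))
cv2.imwrite("pics/crop.png",np.hstack([cv2.resize(im[65:240,240:420],None,fx=3,fy=3,interpolation=2)]))
E
```

```text
[205 222 233] [203 221 232] [207 224 235] [131 145 161]
brick ((439.92974853515625, -41.32939529418945), (47.03789520263672, 59.36741638183594), 15.64192008972168)
brick ((600.339111328125, -12.108715057373047), (59.524784088134766, 47.814029693603516), 61.425167083740234)
[[260.8761  75.852 ]
 [410.433   92.0204]
 [379.538  231.3252]
 [248.2187 216.6471]]
hearth [ 0.5268  0.4156 -0.1155] [-0.7313  2.6291 -0.0679  0.7063  2.4018 -2.1634 -1.6026 -1.1721]
hearth [ 0.526   0.4156 -0.1199] [ 0.0146  2.8233 -1.0582  0.3816  2.8808 -2.0306 -1.8373 -1.1743]
rivet [[0.5234 0.4158 0.0455]]
```

View pics/crop.png

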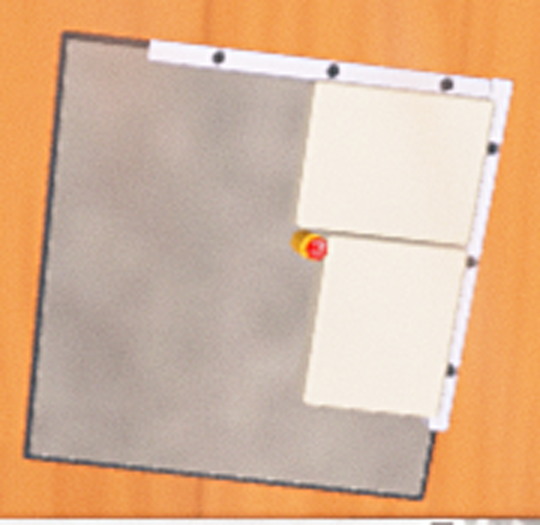

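The crop confirms the far-left plate corner is really the rail top, so I'll refit the hearth using the brick-top corners as well.

```bash
python3 - <<'E'
from h import *
from scipy.optimize import least_squares
np.set_printoptions(precision=4,suppress=True)
d=np.load("w2.npz");K,T=d["K"],d["T"]
D=np.array([(66,33,-96,64,12),(26,458,-96,-96,12),(424,498,64,-96,12),(512,80,63,63,23),(316,83,-6,56,34),(298,225,-6,6,34),(493,99,56,56,34),(468,246,56,6,34),(325,237,6,6,34),(304,405,6,-56,34),(441,418,56,-56,34),(315,246,0,0,45.5)],float)
uv=(D[:,:2]+.5)/3-.5+[240,65]
w=np.array([pix2w(K,T,uv[i],D[i,4]/1000)[0,:2] for i in range(len(D))])
hp=D[:,2:4]/1000
f=lambda p:((hp@np.array([[np.cos(p[2]),np.sin(p[2])],[-np.sin(p[2]),np.cos(p[2])]])+p[:2]-w)).ravel()*1000
r=least_squares(f,[.5,.4,-.1],loss="soft_l1");print(r.x);print(f(r.x).reshape(-1,2))
E
```

```text
[ 0.5247  0.415  -0.1078]
[[-3.0878  0.9999]
 [-2.2875 -2.2036]
 [ 1.0951 -2.7749]
 [-0.3444 -0.2668]
 [ 0.1578  1.6785]
 [-0.8646 -0.7895]
 [ 1.5565  0.3166]
 [ 0.96   -0.0864]
 [ 1.476   2.0707]
 [-0.1358  0.6545]
 [-0.5196  0.2446]
 [ 0.1902 -1.0965]]
```

```bash
cat >> h.py <<'E'
H=np.array([.5245,.415]);HY=-.108
def hw(x,y,z):  # hearth mm -> world
    c,s=np.cos(HY),np.sin(HY);return [H[0]+(c*x-s*y)/1000,H[1]+(s*x+c*y)/1000,z]
def wh(p):
    c,s=np.cos(HY),np.sin(HY);d=(np.array(p[:2])-H)*1000;return np.array([c*d[0]+s*d[1],-s*d[0]+c*d[1]])
def pick(x,y,yaw):
    command_gripper(1.0)
    move_pose([x,y,.10],down(yaw));movel([x,y,.004],v=.12)
    command_gripper(0.0);print("grip",get_grip_width()*88,get_finger_force())
    movel([x,y,.10],v=.2)
def slide(x,y,z,f,v=.03):
    r=movel(hw(x,y,z),v=v,until_force=f);print("slide",r,wh(get_tcp_pos()).round(2),round(get_tcp_pos()[2],4),get_ft_force().round(1) if hasattr(get_ft_force(),'round') else get_ft_force());return r
def snap(n,cn="wrist"):
    K,T=cam(cn);im=read_camera(cn);cv2.imwrite(f"pics/{n}.png",im[:,:,::-1]);np.savez(n+".npz",K=K,T=T);return im
E
python3 - <<'E'
from h import *
pick(.440,-.0413,np.radians(15.6))
move_pose(hw(-55,19,.10),down(HY))
movel(hw(-55,19,.022),v=.15)
slide(-55,19,.0145,6)
z=get_tcp_pos()[2]
slide(-55,30,z,10)
command_gripper(58/88)
p=get_tcp_pos();movel([p[0],p[1],.07],v=.2)
command_gripper(0.0)
movel(hw(-104,25,.07),v=.2);movel(hw(-104,25,.019),v=.15)
slide(-62,25,.019,15,.04)
print(get_time())
p=wh(get_tcp_pos());movel(hw(p[0]-4,p[1],.019));movel(hw(p[0]-4,p[1],.10),v=.2)
E
```

```text
grip 50.12982943685863 29.999542236328125
slide True [-54.13  19.9 ] 0.016 [-0.4 -0.1  4.5]
slide True [-54.77  25.23] 0.0161 [ 0.9 -2.8  4.7]
slide True [-65.06  24.73] 0.0187 [-0.1  0.7  0.3]
15.8167
```

```bash
python3 - <<'E'
from h import *
snap("w3a")
pick(.6003,-.0121,np.radians(-28.6))
Y=HY+np.pi/2
move_pose(hw(-33,-56,.10),down(Y))
movel(hw(-33,-56,.022),v=.15)
slide(-33,-56,.0145,6)
z=get_tcp_pos()[2]
slide(-20,-56,z,10)
command_gripper(58/88)
p=get_tcp_pos();movel([p[0],p[1],.07],v=.2)
command_gripper(0.0)
movel(hw(-25,-105,.07),v=.2);movel(hw(-25,-105,.019),v=.15)
slide(-25,-62,.019,15,.04)
p=wh(get_tcp_pos());movel(hw(p[0],p[1]-5,.019));movel(hw(p[0],p[1]-5,.10),v=.2)
move_pose([.46,.36,.22],down(0));wait(.3)
im=snap("w4");print(get_time())
cv2.imwrite("pics/w4c.png",cv2.resize(im[0:260,200:470,::-1],None,fx=2.2,fy=2.2,interpolation=2))
E
```

```text
grip 50.28072898151318 30.000376403331757
slide True [-32.04 -55.21] 0.016 [0.4 0.3 3.8]
slide True [-24.86 -55.93] 0.016 [-2.6  1.3  5.7]
slide True [-25.33 -66.22] 0.0187 [ 0.1 -0.2  0.2]
30.925
```

View pics/w4c.png

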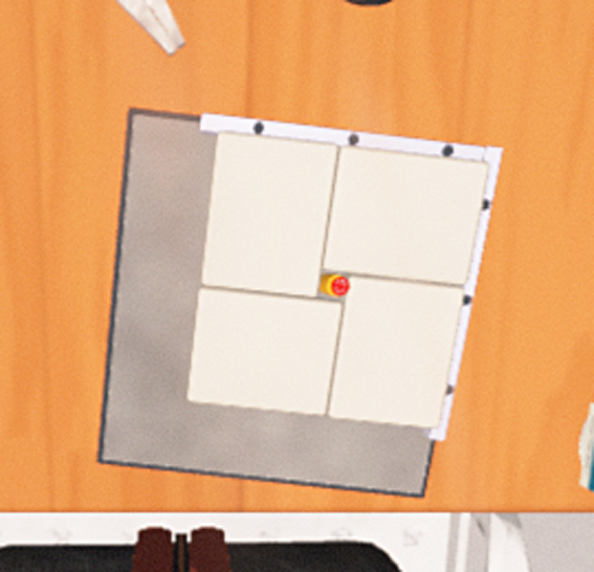

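All four bricks look closed around the rivet, which is at crop (340,286). I'll squeeze once more in +x, then press the pin.

```bash
python3 - <<'E'
from h import *
im=cv2.imread("pics/w4.png");d=np.load("w4.npz")
red=(im[:,:,2]>180)&(im[:,:,1]<70)&(im[:,:,0]<90);v,u=np.nonzero(red[115:145,340:370])
r=pix2w(d["K"],d["T"],(u.mean()+340,v.mean()+115),.0455)[0];print(r,wh(r),len(u))
move_pose(hw(-85,-31,.08),down(HY));
for y in(-31,25):
    movel(hw(-85,y,.08),v=.2);movel(hw(-85,y,.019),v=.15)
    slide(-60,y,.019,15,.04)
    p=wh(get_tcp_pos());movel(hw(p[0]-5,p[1],.019));movel(hw(p[0]-5,p[1],.08),v=.2)
rv=(r[:2]+H)/2
movel([*rv,.08],v=.2);movel([*rv,.052],v=.15);wait(.2)
print("press",movel([*rv,.036],v=.02,until_force=20),get_tcp_pos(),get_ft_force())
wait(.3);movel([*rv,.08],v=.1)
move_pose([.46,.36,.22],down(0));wait(.3)
im=snap("w5");print(get_time())
cv2.imwrite("pics/w5c.png",cv2.resize(im[0:260,200:470,::-1],None,fx=2.2,fy=2.2,interpolation=2))
E
```

```text
[0.5244206  0.41514711 0.0455    ] [-0.09479004  0.1376975 ] 20
slide True [-65.25 -30.96] 0.0193 [-1.5 -0.1  1.4]
slide True [-65.03  25.12] 0.0193 [-1.2  0.6  0.7]
press True [0.524743   0.41518743 0.03832497] [-1.81300716 -0.47936034  5.46123912]
39.5167
```

View pics/w5c.png

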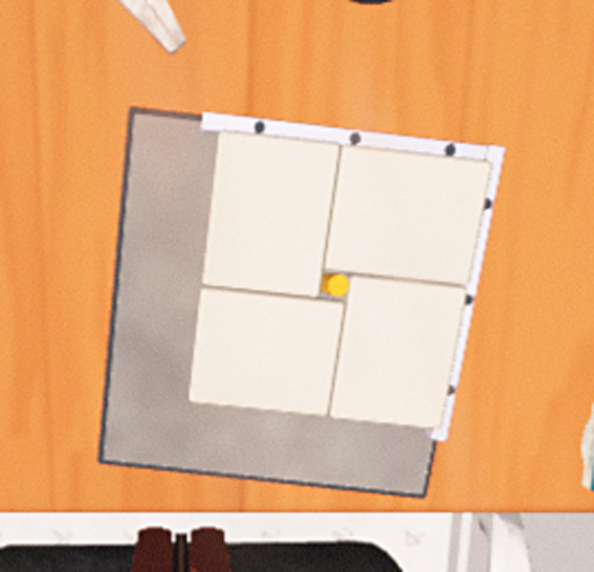

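The pin head has gone flush: only brass shows at crop (336,286), and the pinwheel is tight. I'm handing it in.

```bash
python3 -c "
from station import *
print(job_done())"
```

```text
the job is handed in; nothing more can be done
None
```

The two loose bricks are in the near left and near right places, the four-brick pinwheel looks tight with no open joints in the last picture, the pin stopped at about 38 mm (flush), and I handed the job in at about 40 s; the hand-in call returned no verdict.

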